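Slide a kiln batt out over the shelf end

ROBOT

A 6-joint arm with a two-finger parallel gripper is mounted at the origin on the work surface. World frame = base frame: x ahead of the robot, y to its left, z up, the work surface at z = 0. Lengths are in m, angles in rad, forces in N, time in s.
With the tool pointing down it reaches from about 0.275 to 1 m from the base axis. Payload 8.4 kg.
Tool frame: the origin (TCP) lies at the very end of the fingers, on their centre line; the grasp point (between the pads) lies 19 mm behind it; z points along the fingers, y is the line along which they close (so a half turn about z gives the same grasp; the last joint's range is limited). The gripper opens to 85 mm and grips with 20 to 120 N. Pads are 22 mm wide; open, the fingers measure 114 mm over their backs; the gripper's body (76 mm by 85 mm) begins 54 mm behind the grasp point. The pads swing forward as they close: fully open they stand 13 mm farther back than shut.
Start: joints at [1.24, 0.353, 1.633, -0, 1.155, -0.002], TCP at [0.202, 0.592, 0.231] pointing down, gripper open.
Joint ranges: [-2.63, 2.63], [-0.92, 2.1], [0.06, 2.66], [-1.3, 4.44], [0, 2.69], [-3.02, 3.02]. Speed limits (rad/s): [2.22, 2.22, 2.79, 3.14, 3.14, 3.14].

INTERFACE

Orientations are given as a unit quaternion [w, x, y, z].
In Python, from station import telemetry, viewer, order gives the robot as it stands.
- The arm moves only by the tool jog_arm, never from a script. Its argument "plan" is a list of rows, each a list of 3 entries, a list of its own where there are three numbers: the closure, from -1 (fully open) to 1 (shut), then the shift along the tool's x, y, z in units of 60 mm (1.0 is 60 mm), then the turn, a rotation vector about the tool's x, y, z in units of 8 degrees (1.0 is 8 degrees). A call has 1 to 12 rows; each row is the pose to reach, as a shift and turn from the pose commanded when the call began, along the tool's axes at that moment; what a row does not reach only later rows make up. A row lasts 1/8 s, in which the tool goes at most 62.5 mm and 10.7 degrees, less where a joint would pass 70% of its speed; a pose out of reach is approached as far as the arm can. A call with a gripper value outside its range is refused whole. The fingers move at their own pace and stop on an object; "squeeze" is the grip in N (left out, the last holds). Time passes only in rows, so rows that repeat a pose let the fingers close. It gives the time, the measured TCP pose, the force, the opening and the grip force at its end, in the units of the state.
- telemetry.get_obs(): the state, without advancing time (a new reading comes with each control period).
- viewer.read_camera(name): name is "scene" or "top"; returns a dict with "color" (420x560x3 uint8, blue, green, red), "z_map" (420x560 float32, m along the optical axis (not along the pixel's ray), 0 where there is no reading), "fx", "fy", "cx", "cy" (pixels), "R" (3x3) and "t" (3): a world point X has camera coordinates R X + t. Camera axes: x right, y down, z forward; pixel columns grow to the right and rows downward; lengths in m; the calibration is good to about 2 mm. A picture is of the moment at which its call begins.
- order.job_done(): hands the job in; it is judged then, once.
The state is a dict: "time_s": time; "joint_pos": joint angles; "qd": joint speeds; "effort": joint torques, N m; "position": TCP position; "eef_rot": TCP orientation; "wrist_force": force on the tool from outside, world axes, zero at the start; "torque": the same for the moment, N m; "finger_gap": finger opening in m; "grasp_force": force on a finger pad.
Only numpy, scipy, OpenCV 4.12 (cv2) and the standard library are available. Lean on these libraries where they do the work, as an engineer would, in place of code of your own. Each camera call takes 0.05 s, during which the arm holds its last target. There are 200 camera calls.

TASK

The kiln batt lies flat on the low bench shelf, where the kiln packer cannot get a hand under it. Push it with the fingertips back against the shelf's rear upstand and along it towards the open end (the end without an upstand), until about a third of the batt's length sticks out past the end of the shelf, the batt lying flat, square and close along the rear upstand. Only push it, do not lift or tip it, and leave the kiln prop, the vases and the tool pot where they stand.

Things in the scene. Friction and masses are not known exactly. Their poses are not given: they have to be found in the camera images.
- shelf: Low shelf, fixed: dark brown board 220 mm deep (its x) by 520 mm long (its y) on a steel stand, its top face (the deck) 110 mm above the bench. Origin: on the bench under the board's middle; z up, x from the front (robot side) to the rear, y along it to the open end. Front edge (x = -110 mm) and end at y = +260 mm are open; the end at y = -260 mm has a metal upstand 6 mm thick, 20 mm high.
- shelf_upstand (a point): Middle of the foot of the rear upstand's inner face, on the deck (shelf x = +104, y = 0, z = 110 mm). The rear upstand is a bright metal strip 6 mm thick, 20 mm above the deck, along the shelf's whole rear edge. Axes as the shelf's.
- shelf_open_end (a point): Middle of the deck's edge at the open end, on the deck (shelf x = 0, y = +260, z = 110 mm). Axes as the shelf's.
- batt: Kiln batt: thin rigid ceramic plate, buff with a white upper face, 150 mm (its x) by 200 mm (its y, the length) by 10 mm thick, 0.4 to 0.85 kg, loose. Origin: centre of its underside. Starts wholly on the deck, within 0.1 rad of square, its middle 15 to 30 mm clear of the rear upstand; slides with dry friction (under 12 N). Against the upstand its origin is at shelf x = +29 mm.
- kiln_prop: Kiln prop, a bystander: buff spool-shaped post 36 mm in diameter and 50 mm high, standing loose on the deck near the closed end. Origin: centre of its underside.
- vase_a: Unfired bottle vase, a bystander: off-white, 88 mm in diameter at the belly, 172 mm high, narrow neck, standing on the bench near an end of the shelf or behind it. Origin: centre of its foot.
- vase_b: A second bottle vase like the first, a bystander on the bench.
- tool_pot: Blue pot of tools, a bystander: 76 mm in diameter, 95 mm high with handles sticking up to 155 mm, on the bench. Origin: centre of its foot.
Not all that is in view belongs to the job. Leave any black or orange look-alike of the batt alone.

How it is judged:
By the outcome, as a careful person would: the job done as asked, in the order asked, and still so for the second after the job is handed in, with the robot touching nothing.
It also fails if it takes over 54 s, if anything falls off the work surface, if the arm or the gripper's body presses on something with over 40 N, if the wrist force passes 120 N, or if a joint passes its speed limit or range.

## Working session

There is one attempt and no reset: what is moved stays moved. The work goes in short steps, Python scripts to look and compute and a tool call to move; the robot and the scene stay as the last step left them, time stands still between calls to the robot, and variables do not carry over. Pictures are saved under pics/ and viewed, at most 10 in all, crops included, and the job is handed in when it is done.

Besides the shell and the picture viewer there is one more tool, called after ">>>" by a JSON object that holds its "name" and its "arguments", one argument or row to a line. jog_arm: Moves the arm, as the interface text tells. Its arguments: {"type":"object","properties":{"plan":{"type":"array","items":{"type":"array"}},"squeeze":{"type":"number"}},"required":["plan"]}

```bash
mkdir -p pics; cat > h.py <<'E'
import numpy as np,cv2
from station import telemetry, viewer, order
def snap(n,f=None):
    c=viewer.read_camera(n)
    if f: cv2.imwrite('pics/'+f,c['color'])
    return c
def px(c,u,v,z=None):
    R=np.array(c['R']);t=np.array(c['t'])
    d=np.array([(u-c['cx'])/c['fx'],(v-c['cy'])/c['fy'],1.])
    if z is None: return R.T@(d*c['z_map'][int(round(v)),int(round(u))]-t)
    o=-R.T@t;r=R.T@d
    return o+r*(z-o[2])/r[2]
def proj(c,X):
    p=np.array(c['R'])@np.array(X)+np.array(c['t']);return c['fx']*p[0]/p[2]+c['cx'],c['fy']*p[1]/p[2]+c['cy']
E
python3 - <<'E'
from h import *
snap('top','top1.png');snap('scene','sc1.png')
print(telemetry.get_obs())
E
```

```text
{'time_s': 0.1, 'joint_pos': array([ 1.23963091e+00,  3.53609172e-01,  1.63404251e+00, -3.14429751e-06,
        1.15520489e+00, -2.42662040e-03]), 'qd': array([ 0.00103966, -0.00142148, -0.00147881, -0.00049182,  0.00139016,
        0.00128142]), 'effort': array([-5.08918383e-04, -6.06357980e+01, -3.42819500e+01, -1.46691095e-04,
        4.04898485e-03,  5.02352907e-05]), 'position': array([0.20166088, 0.59112784, 0.23062522]), 'eef_rot': array([-1.03502535e-04,  1.63629602e-01,  9.86521644e-01, -6.23429243e-04]), 'wrist_force': array([ 0.21436056,  0.09971685, -0.1058724 ]), 'torque': array([ 0.00289616, -0.01242136,  0.07578634]), 'grasp_force': 0.0, 'finger_gap': 0.08537017681744581}
```

View pics/top1.png

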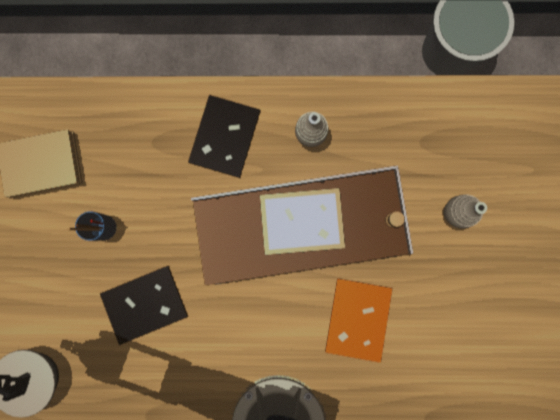

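View pics/sc1.png

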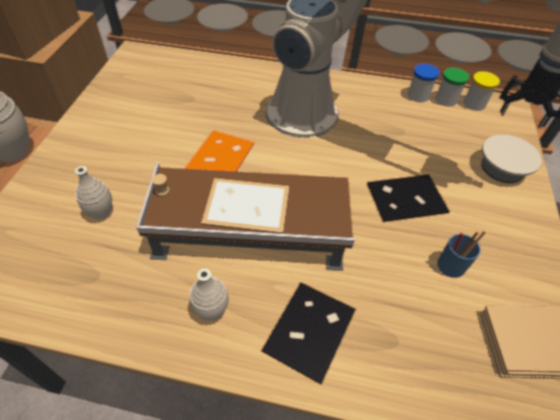

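The top view shows the shelf with its rear upstand from (193,199) to (398,169), its closed end on the right at x≈405 and its open end on the left at (193,199)–(206,283). Things that could be taken for the batt are the white/buff plate on the shelf (302,221), the black plates (225,136) and (145,304), the orange plate (360,320) and the buff slab (37,163). I choose the white plate on the shelf.

```bash
python3 - <<'E'
from h import *
c=snap('top')
cv2.imwrite('pics/crop1.png',cv2.resize(c['color'][155:295,185:420],None,fx=3.4,fy=3.4,interpolation=cv2.INTER_CUBIC))
for p in [(302,221),(220,250),(380,240),(396,219),(225,136),(313,118)]: print(p,px(c,*p).round(4))
E
```

```text
(302, 221) [ 0.5392 -0.0581  0.1169]
(220, 250) [0.4662 0.147  0.1103]
(380, 240) [ 0.4928 -0.253   0.1094]
(396, 219) [ 0.5422 -0.2807  0.161 ]
(225, 136) [0.7799 0.1501 0.0131]
(313, 118) [ 0.7846 -0.0822  0.173 ]
```

View pics/crop1.png

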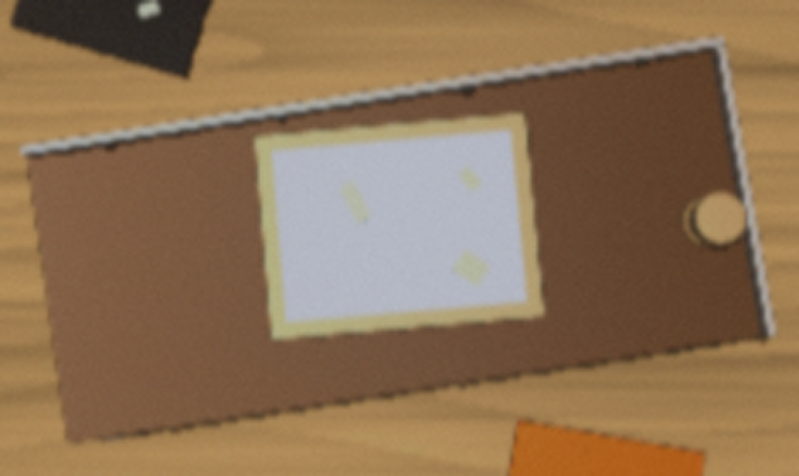

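The crop shows the buff-rimmed white plate: batt corners at (255,139), (523,114), (543,316), (274,338). The deck's front corners are (68,440) and (770,338), and the prop is near (718,218) against the closed-end upstand. The choice is confirmed.

```bash
cat >> h.py <<'E'
def kabsch(P,Q):
    # 2D rigid: Q ~ R P + t
    P=np.array(P);Q=np.array(Q);p=P.mean(0);q=Q.mean(0)
    A=(P-p)[:,0]+1j*(P-p)[:,1];B=(Q-q)[:,0]+1j*(Q-q)[:,1]
    th=np.angle((np.conj(A)*B).sum());R=np.array([[np.cos(th),-np.sin(th)],[np.sin(th),np.cos(th)]])
    return th,R,q-R@p,(np.array(Q)-(P@R.T+q-R@p))
E
python3 - <<'E'
from h import *
c=snap('top')
f=lambda u,v,z:px(c,185+(u+.5)/3.4-.5,155+(v+.5)/3.4-.5,z)[:2]
# deck front corners z .11 ; rear upstand outer top corners z .13
Q=[f(68,440,.11),f(770,338,.11),f(720,40,.13),f(23,150,.13)]
P=[(-.11,.26),(-.11,-.26),(.11,-.26),(.11,.26)]
th,R,t,e=kabsch(P,Q);print('shelf',th,t,e.round(4))
B=[f(255,139,.12),f(523,114,.12),f(543,316,.12),f(274,338,.12)]
b=[(.075,.1),(.075,-.1),(-.075,-.1),(-.075,.1)]
tb,Rb,tt,e=kabsch(b,B);print('batt',tb,tt,e.round(4))
print('rel ang',tb-th,'in shelf',R.T@(tt-t), [(R.T@(np.array(x)-t)).round(4) for x in B])
for n,p in dict(vase=(313,118),vb=(480,208),pot=(95,227),prop=(396,219)).items(): print(n,px(c,*p),R.T@(px(c,*p)[:2]-t))
np.savez('shelf.npz',R=R,t=t,th=th)
E
```

```text
shelf 0.15554523459371342 [ 0.52674537 -0.05479592] [[ 0.0034 -0.0006]
 [-0.0002 -0.0008]
 [-0.001   0.0035]
 [-0.0021 -0.002 ]]
batt 0.09289846331488122 [ 0.53854576 -0.05767689] [[-0.0014 -0.001 ]
 [-0.0011  0.0013]
 [ 0.0004  0.0015]
 [ 0.0021 -0.0019]]
rel ang -0.0626467712788322 in shelf [ 0.01121161 -0.00467429] [array([0.0908, 0.0897]), array([ 0.079 , -0.1077]), array([-0.0693, -0.0983]), array([-0.0556,  0.0977])]
vase [ 0.78462062 -0.08219364  0.17275933] [ 0.25051755 -0.06701667]
vb [ 0.56850322 -0.47731516  0.16836349] [-0.02420245 -0.42388733]
pot [0.52501222 0.48630704 0.05739665] [0.08211479 0.53483883]
prop [ 0.54232393 -0.28105791  0.15951654] [-0.01966175 -0.22594379]
```

```bash
cat >> h.py <<'E'
from scipy.spatial.transform import Rotation as Ro
S=np.load('shelf.npz') if __import__('os').path.exists('shelf.npz') else None
def where():
    o=telemetry.get_obs();q=o['eef_rot'];r=Ro.from_quat([q[1],q[2],q[3],q[0]])
    p=o['position'];s=S['R'].T@(p[:2]-S['t']);
    return o,r,s
def need(x,y,z,yaw=0):
    "shelf x,y, world z; tool y axis at shelf-y + yaw -> units"
    o,r,s=where()
    T=np.array([*(S['R']@[x,y]+S['t']),z])
    a=float(S['th'])+yaw
    g=Ro.from_matrix(np.array([[-np.cos(a),-np.sin(a),0],[-np.sin(a),np.cos(a),0],[0,0,-1]]).T.T)
    print('t',o['time_s'],'shelf xy',s.round(4),'z',o['position'][2].round(4),'F',o['wrist_force'].round(1))
    print('shift',(r.inv().apply(T-o['position'])/.06).round(2),'turn',((r.inv()*g).as_rotvec()/np.radians(8)).round(2))
E
python3 -c "
from h import *
need(-.1,-.005,.2)"
```

```text
t 0.2 shelf xy [-0.221   0.6886] z 0.2309 F [-0.2 -0.2  0.6]
shift [-7.17 -9.29  0.52] turn [-0.01 -0.   -3.47]
```

>>> {"name": "jog_arm", "arguments": {
  "plan": [
    [-1,[-7.17,-9.29,0.5],[0,0,-3.47]],
    [-1,[-7.17,-9.29,0.5],[0,0,-3.47]],
    [-1,[-7.17,-9.29,0.5],[0,0,-3.47]],
    [-1,[-7.17,-9.29,0.5],[0,0,-3.47]],
    [-1,[-7.17,-9.29,0.5],[0,0,-3.47]],
    [-1,[-7.17,-9.29,0.5],[0,0,-3.47]],
    [-1,[-7.17,-9.29,0.5],[0,0,-3.47]],
    [-1,[-7.17,-9.29,0.5],[0,0,-3.47]],
    [-1,[-7.17,-9.29,0.5],[0,0,-3.47]],
    [-1,[-7.17,-9.29,0.5],[0,0,-3.47]],
    [-1,[-7.17,-9.29,0.5],[0,0,-3.47]],
    [-1,[-7.17,-9.29,0.5],[0,0,-3.47]]
  ]
}}

```text
time_s: 1.7
position: [0.4296, -0.078, 0.2012]
eef_rot: [0.0, -0.076, 0.997, -0.0]
wrist_force: [-0.4, 0.8, 0.4]
finger_gap: 0.0856
grasp_force: 0.0
```

```bash
python3 -c "
from h import *
need(-.1,-.005,.14)
snap('scene','sc2.png')"
```

```text
t 1.7 shelf xy [-0.0995 -0.0079] z 0.2012 F [-0.4  0.8  0.4]
shift [0.01 0.05 1.02] turn [-0.    0.   -0.03]
```

View pics/sc2.png

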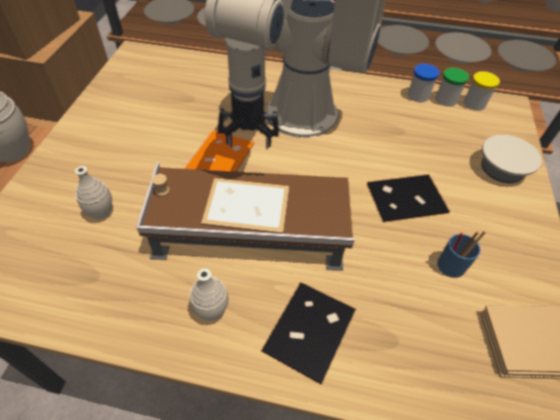

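The gripper is open with both fingers at (225,130) and (275,130), just in front of and above the shelf's front edge. I'll lower it gently and feel for the deck.

>>> {"name": "jog_arm", "arguments": {
  "plan": [
    [-1,[0,0.05,0.6],[0,0,0]],
    [-1,[0,0.05,1.2],[0,0,0]],
    [-1,[0,0.05,1.3],[0,0,0]],
    [-1,[0,0.05,1.4],[0,0,0]],
    [-1,[0,0.05,1.43],[0,0,0]],
    [-1,[0,0.05,1.43],[0,0,0]]
  ]
}}

```text
time_s: 2.5
position: [0.4291, -0.0719, 0.1162]
eef_rot: [0.001, -0.078, 0.997, -0.0]
wrist_force: [-0.7, 0.8, 0.5]
finger_gap: 0.0853
grasp_force: 0.0
```

>>> {"name": "jog_arm", "arguments": {
  "plan": [
    [-1,[0,0,0.04],[0,0,0]],
    [-1,[0,0,0.08],[0,0,0]],
    [-1,[0,0,0.08],[0,0,0]]
  ]
}}

```text
time_s: 2.88
position: [0.4284, -0.072, 0.1106]
eef_rot: [-0.0, -0.078, 0.997, 0.0]
wrist_force: [-1.0, 0.3, -0.2]
finger_gap: 0.0859
grasp_force: 0.0
```

>>> {"name": "jog_arm", "arguments": {
  "plan": [
    [-1,[0,0,0.03],[0,0,0]],
    [-1,[0,0,0.06],[0,0,0]],
    [-1,[0,0,0.06],[0,0,0]]
  ]
}}

```text
time_s: 3.25
position: [0.4284, -0.072, 0.1069]
eef_rot: [-0.0, -0.078, 0.997, 0.0]
wrist_force: [0.2, -0.1, -0.1]
finger_gap: 0.0855
grasp_force: 0.0
```

>>> {"name": "jog_arm", "arguments": {
  "plan": [
    [-1,[0,0,0.05],[0,0,0]],
    [-1,[0,0,0.1],[0,0,0]],
    [-1,[0,0,0.1],[0,0,0]]
  ]
}}

```text
time_s: 3.62
position: [0.4283, -0.0719, 0.1008]
eef_rot: [-0.0, -0.078, 0.997, 0.0]
wrist_force: [-0.5, 0.9, 1.5]
finger_gap: 0.0851
grasp_force: 0.0
```

>>> {"name": "jog_arm", "arguments": {
  "plan": [
    [-1,[0,0,0.03],[0,0,0]],
    [-1,[0,0,0.06],[0,0,0]],
    [-1,[0,0,0.06],[0,0,0]]
  ]
}}

```text
time_s: 4.0
position: [0.4284, -0.072, 0.0973]
eef_rot: [-0.0, -0.078, 0.997, 0.0]
wrist_force: [-0.1, 0.0, 0.0]
finger_gap: 0.0857
grasp_force: 0.0
```

>>> {"name": "jog_arm", "arguments": {
  "plan": [
    [-1,[0,0,-0.05],[0,0,0]],
    [-1,[-0.1,0,-0.05],[0,0,0]],
    [-1,[-0.2,0,-0.05],[0,0,0]],
    [-1,[-0.25,0,-0.05],[0,0,0]],
    [-1,[-0.3,0,-0.05],[0,0,0]],
    [-1,[-0.35,0,-0.05],[0,0,0]],
    [-1,[-0.4,0,-0.05],[0,0,0]],
    [-1,[-0.45,0,-0.05],[0,0,0]],
    [-1,[-0.5,0,-0.05],[0,0,0]]
  ]
}}

```text
time_s: 5.12
position: [0.457, -0.0674, 0.1002]
eef_rot: [-0.001, -0.078, 0.997, 0.0]
wrist_force: [-4.4, -3.0, 3.0]
finger_gap: 0.0853
grasp_force: 2.5
```

```bash
python3 -c "
from h import *
need(-.057,-.005,.1)
c=snap('top');cv2.imwrite('pics/crop2.png',cv2.resize(c['color'][155:295,185:420],None,fx=3.4,fy=3.4,interpolation=cv2.INTER_CUBIC))"
```

```text
t 5.125 shelf xy [-0.0708 -0.0017] z 0.1002 F [-4.4 -3.   3. ]
shift [-0.23 -0.06  0.  ] turn [ 0.   -0.02 -0.  ]
```

View pics/crop2.png

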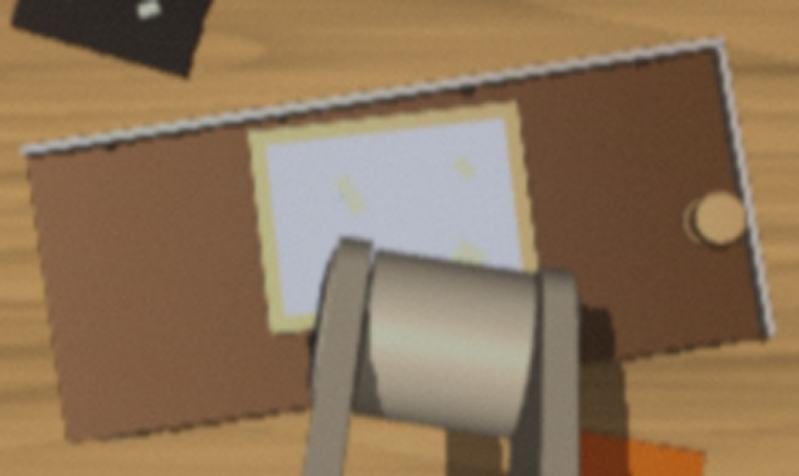

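The batt is turning square and its rear edge (250,132)–(517,102) is nearing the upstand. I'll push on until the upstand resists.

>>> {"name": "jog_arm", "arguments": {
  "plan": [
    [-1,[-0.05,0,0],[0,0,0]],
    [-1,[-0.1,0,0],[0,0,0]],
    [-1,[-0.15,0,0],[0,0,0]],
    [-1,[-0.18,0,0],[0,0,0]],
    [-1,[-0.2,0,0],[0,0,0]],
    [-1,[-0.2,0,0],[0,0,0]]
  ]
}}

```text
time_s: 5.92
position: [0.47, -0.0653, 0.1004]
eef_rot: [-0.0, -0.078, 0.997, 0.0]
wrist_force: [-2.2, -1.4, -1.0]
finger_gap: 0.0854
grasp_force: 1.2
```

>>> {"name": "jog_arm", "arguments": {
  "plan": [
    [-1,[-0.03,0,0],[0,0,0]],
    [-1,[-0.05,0,0],[0,0,0]],
    [-1,[-0.05,0,0],[0,0,0]]
  ]
}}

```text
time_s: 6.3
position: [0.4704, -0.0652, 0.1002]
eef_rot: [-0.003, -0.078, 0.997, 0.0]
wrist_force: [-12.9, -4.2, 8.7]
finger_gap: 0.0854
grasp_force: 6.6
```

>>> {"name": "jog_arm", "arguments": {
  "plan": [
    [-1,[0.3,0,0],[0,0,0]],
    [-1,[0.4,0,-0.8],[0,0,0]],
    [-1,[0.4,0,-1.6],[0,0,0]],
    [-1,[0.4,0,-1.6],[0,0,0]]
  ]
}}

```text
time_s: 6.8
position: [0.4519, -0.0691, 0.2001]
eef_rot: [0.004, -0.078, 0.997, -0.001]
wrist_force: [0.4, -0.6, -0.7]
finger_gap: 0.0854
grasp_force: 0.0
```

```bash
python3 -c "
from h import *
print(where()[0]['joint_pos'].round(2))
need(.027,-.140,.2,np.pi/2);need(.027,-.140,.2,-np.pi/2)"
```

```text
[-0.16  0.12  2.02  0.    0.99 -1.88]
t 6.8 shelf xy [-0.0762 -0.0026] z 0.2001 F [ 0.4 -0.6 -0.7]
shift [-1.72 -2.29  0.02] turn [ -0.06   0.03 -11.25]
t 6.8 shelf xy [-0.0762 -0.0026] z 0.2001 F [ 0.4 -0.6 -0.7]
shift [-1.72 -2.29  0.02] turn [ 0.03  0.06 11.25]
```

>>> {"name": "jog_arm", "arguments": {
  "plan": [
    [-1,[-0.5,-1.0,0],[0,0,1.3]],
    [-1,[-1.0,-2.0,0],[0,0,2.6]],
    [-1,[-1.72,-2.29,0],[0,0,3.9]],
    [-1,[-1.72,-2.29,0],[0,0,5.2]],
    [-1,[-1.72,-2.29,0],[0,0,6.5]],
    [-1,[-1.72,-2.29,0],[0,0,7.8]],
    [-1,[-1.72,-2.29,0],[0,0,9.1]],
    [-1,[-1.72,-2.29,0],[0,0,10.4]],
    [-1,[-1.72,-2.29,0],[0,0,11.25]],
    [-1,[-1.72,-2.29,0],[0,0,11.25]],
    [-1,[-1.72,-2.29,0],[0,0,11.25]]
  ]
}}

```text
time_s: 8.18
position: [0.5723, -0.1884, 0.1959]
eef_rot: [-0.0, 0.649, 0.761, -0.0]
wrist_force: [0.6, -0.7, -0.7]
finger_gap: 0.0852
grasp_force: 0.0
```

```bash
python3 -c "
from h import *
need(.027,-.140,.101,-np.pi/2)
c=snap('scene');cv2.imwrite('pics/sc3.png',cv2.resize(c['color'][60:290,100:380],None,fx=2.6,fy=2.6,interpolation=cv2.INTER_CUBIC))"
```

```text
t 8.175 shelf xy [ 0.0243 -0.139 ] z 0.1959 F [ 0.6 -0.7 -0.7]
shift [-0.02  0.04  1.58] turn [-0.   -0.    0.02]
```

View pics/sc3.png

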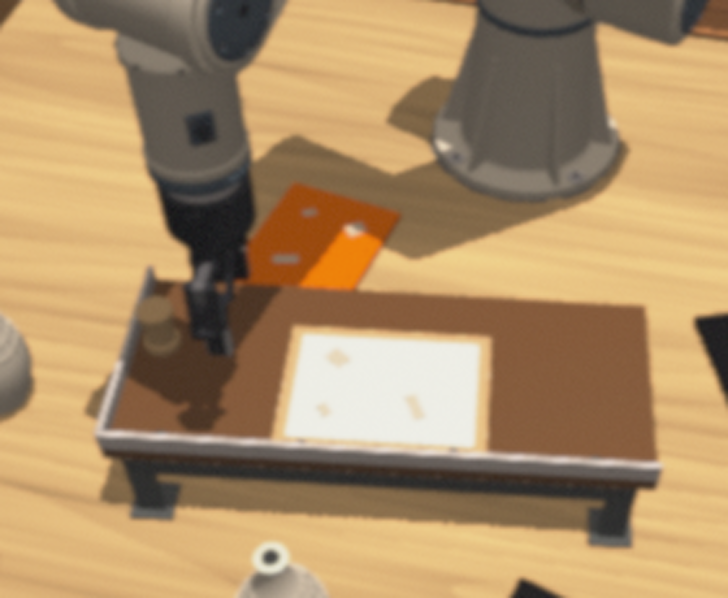

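The batt (282,440)–(490,337 px in crop) now lies flush along the bright upstand. The gripper is clear, between the prop (160,325) and the batt's end. I'll lower it, then push along the upstand.

>>> {"name": "jog_arm", "arguments": {
  "plan": [
    [-1,[0,0.04,0.6],[0,0,0]],
    [-1,[0,0.04,1.2],[0,0,0]],
    [-1,[0,0.04,1.5],[0,0,0]],
    [-1,[0,0.04,1.57],[0,0,0]],
    [-1,[0.1,0.04,1.58],[0,0,0]],
    [-1,[0.25,0.04,1.58],[0,0,0]],
    [-1,[0.4,0.04,1.58],[0,0,0]],
    [-1,[0.5,0.04,1.58],[0,0,0]],
    [-1,[0.6,0.04,1.58],[0,0,0]],
    [-1,[0.7,0.04,1.58],[0,0,0]],
    [-1,[0.7,0.04,1.58],[0,0,0]]
  ]
}}

```text
time_s: 9.6
position: [0.5687, -0.1464, 0.1021]
eef_rot: [0.0, 0.65, 0.76, 0.0]
wrist_force: [0.7, -1.9, 1.6]
finger_gap: 0.0855
grasp_force: 0.9
```

```bash
python3 -c "
from h import *
need(.027,.116,.101,-np.pi/2)
c=snap('scene');cv2.imwrite('pics/sc4.png',cv2.resize(c['color'][120:290,140:370],None,fx=3.4,fy=3.4,interpolation=cv2.INTER_CUBIC))"
```

```text
t 9.6 shelf xy [ 0.0273 -0.097 ] z 0.1021 F [ 0.7 -1.9  1.6]
shift [ 3.55 -0.    0.02] turn [0.01 0.   0.  ]
```

View pics/sc4.png

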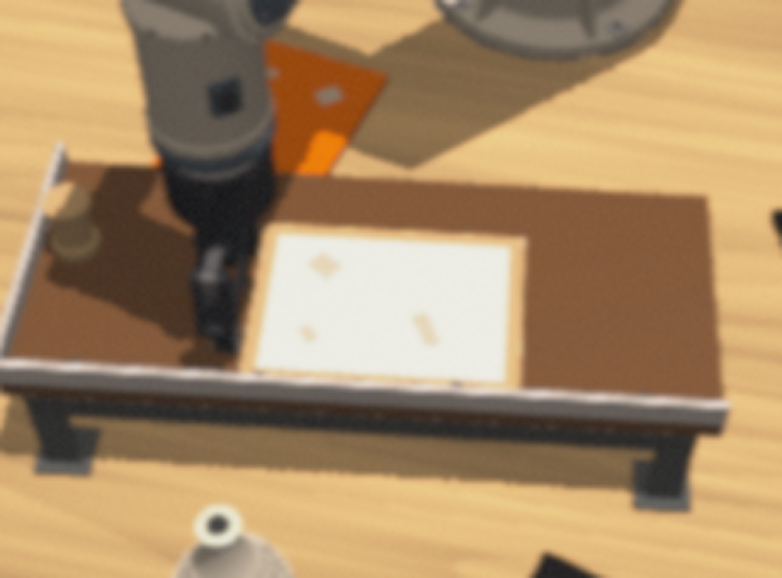

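The fingers are in contact with the batt's near end, and it stays square against the upstand, with its leading edge at (526,238)–(520,385). I'll push along.

>>> {"name": "jog_arm", "arguments": {
  "plan": [
    [-1,[0.15,0,0],[0,0,0]],
    [-1,[0.3,0,0],[0,0,0]],
    [-1,[0.45,0,0],[0,0,0]],
    [-1,[0.6,0,0],[0,0,0]],
    [-1,[0.75,0,0],[0,0,0]],
    [-1,[0.9,0,0],[0,0,0]],
    [-1,[1.05,0,0],[0,0,0]],
    [-1,[1.2,0,0],[0,0,0]],
    [-1,[1.35,0,0],[0,0,0]],
    [-1,[1.5,0,0],[0,0,0]],
    [-1,[1.65,0,0],[0,0,0]],
    [-1,[1.75,0,0],[0,0,0]]
  ]
}}

```text
time_s: 11.15
position: [0.5522, -0.0431, 0.1019]
eef_rot: [0.0, 0.65, 0.76, -0.0]
wrist_force: [0.5, -5.8, 3.1]
finger_gap: 0.0855
grasp_force: 2.9
```

>>> {"name": "jog_arm", "arguments": {
  "plan": [
    [-1,[0.15,0,0],[0,0,0]],
    [-1,[0.3,0,0],[0,0,0]],
    [-1,[0.45,0,0],[0,0,0]],
    [-1,[0.6,0,0],[0,0,0]],
    [-1,[0.75,0,0],[0,0,0]],
    [-1,[0.9,0,0],[0,0,0]],
    [-1,[1.0,0,0],[0,0,0]],
    [-1,[1.1,0,0],[0,0,0]],
    [-1,[1.2,0,0],[0,0,0]],
    [-1,[1.3,0,0],[0,0,0]],
    [-1,[1.4,0,0],[0,0,0]],
    [-1,[1.4,0,0],[0,0,0]]
  ]
}}

```text
time_s: 12.65
position: [0.5388, 0.0402, 0.1017]
eef_rot: [-0.0, 0.65, 0.76, -0.0]
wrist_force: [0.9, -1.8, 1.6]
finger_gap: 0.0854
grasp_force: 1.1
```

```bash
python3 -c "
from h import *
need(.027,.116,.101,-np.pi/2)
c=snap('scene');cv2.imwrite('pics/sc5.png',cv2.resize(c['color'][120:290,200:430],None,fx=3.4,fy=3.4,interpolation=cv2.INTER_CUBIC))"
```

```text
t 12.65 shelf xy [0.0267 0.0919] z 0.1017 F [ 0.9 -1.8  1.6]
shift [0.4  0.01 0.01] turn [-0. -0.  0.]
```

View pics/sc5.png

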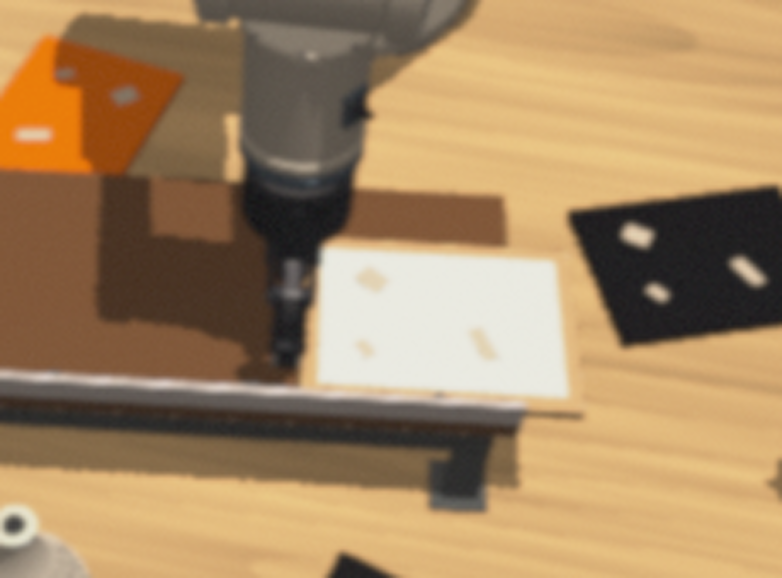

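The batt is along the upstand and overhanging the open end. Its leading edge is (572,257)–(581,410) and the shelf end corners are (504,197) and (524,403). Next I'll measure it.

```bash
python3 -c "
from h import *
c=snap('scene')
f=lambda u,v,z:(S['R'].T@(px(c,200+(u+.5)/3.4-.5,120+(v+.5)/3.4-.5,z)[:2]-S['t'])).round(4)
print('lead',f(572,257,.12),f(581,408,.12),'trail front',f(328,241,.12),'deck',f(504,197,.11),f(524,403,.13))"
```

```text
lead [-0.0393  0.3038] [0.1004 0.2986] trail front [-0.0413  0.1183] deck [-0.1073  0.2575] [0.1061 0.2568]
```

>>> {"name": "jog_arm", "arguments": {
  "plan": [
    [-1,[0.08,0,0],[0,0,0]],
    [-1,[0.16,0,0],[0,0,0]],
    [-1,[0.24,0,0],[0,0,0]],
    [-1,[0.3,0,0],[0,0,0]],
    [-1,[0.35,0,0],[0,0,0]],
    [-1,[0.38,0,0],[0,0,0]],
    [-1,[0.4,0,0],[0,0,0]],
    [-1,[0.4,0,0],[0,0,0]],
    [-1,[0.1,0,0],[0,0,0]],
    [-1,[0.1,0,-0.9],[0,0,0]],
    [-1,[0.1,0,-1.6],[0,0,0]],
    [-1,[0.1,0,-1.6],[0,0,0]]
  ]
}}

```text
time_s: 14.25
position: [0.5405, 0.0456, 0.2009]
eef_rot: [0.002, 0.65, 0.76, 0.002]
wrist_force: [0.2, -1.4, -0.7]
finger_gap: 0.0856
grasp_force: 0.0
```

```bash
python3 -c "
from h import *
need(-.09,.215,.2,0)
c=snap('scene');cv2.imwrite('pics/sc6.png',cv2.resize(c['color'][120:290,200:430],None,fx=3.4,fy=3.4,interpolation=cv2.INTER_CUBIC))"
```

```text
t 14.25 shelf xy [0.0291 0.0971] z 0.2009 F [ 0.2 -1.4 -0.7]
shift [ 1.96 -1.99  0.  ] turn [  0.04   0.03 -11.25]
```

View pics/sc6.png

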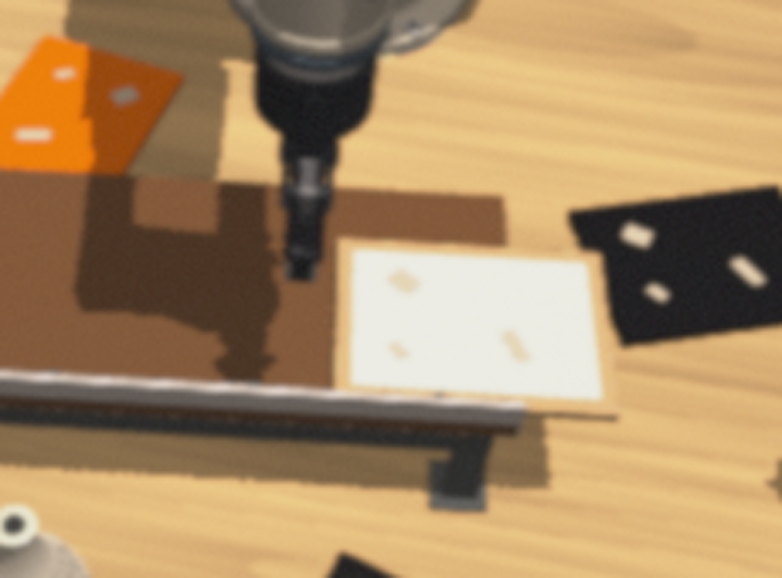

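The overhang looks right, with the leading edge at (604,252)–(616,412). The batt is along the upstand, but I'll give it a light seating push from the front to make sure it's close and square.

>>> {"name": "jog_arm", "arguments": {
  "plan": [
    [-1,[0,-1.0,-0.2],[0,0,-1.3]],
    [-1,[0,-1.99,-0.2],[0,0,-2.6]],
    [-1,[1.0,-2.1,-0.2],[0,0,-3.9]],
    [-1,[2.1,-2.1,-0.2],[0,0,-5.2]],
    [-1,[2.1,-2.1,0],[0,0,-6.5]],
    [-1,[2.1,-2.1,0],[0,0,-7.8]],
    [-1,[2.1,-2.1,0],[0,0,-9.1]],
    [-1,[2.1,-2.1,0],[0,0,-10.4]],
    [-1,[2.1,-2.1,0],[0,0,-11.25]],
    [-1,[2.1,-2.1,0],[0,0,-11.25]],
    [-1,[2.1,-2.1,0],[0,0,-11.25]]
  ]
}}

```text
time_s: 15.68
position: [0.3937, 0.1507, 0.197]
eef_rot: [-0.001, -0.076, 0.997, -0.0]
wrist_force: [0.5, -0.9, 0.3]
finger_gap: 0.0852
grasp_force: 0.0
```

```bash
python3 -c "
from h import *
need(-.085,.222,.102,0)
c=snap('scene')
f=lambda u,v,z:(S['R'].T@(px(c,200+(u+.5)/3.4-.5,120+(v+.5)/3.4-.5,z)[:2]-S['t'])).round(4)
print('lead',f(604,252,.12),f(616,411,.12),'trail front',f(341,238,.12))"
```

```text
t 15.675 shelf xy [-0.0996  0.2236] z 0.197 F [ 0.5 -0.9  0.3]
shift [-0.25 -0.03  1.58] turn [-0.   -0.01 -0.02]
lead [-0.0462  0.3287] [0.1011 0.3229] trail front [-0.0451  0.1281]
```

>>> {"name": "jog_arm", "arguments": {
  "plan": [
    [-1,[0,0,0.6],[0,0,0]],
    [-1,[0,0,1.2],[0,0,0]],
    [-1,[0,0,1.5],[0,0,0]],
    [-1,[0,0,1.58],[0,0,0]],
    [-1,[-0.2,0,1.58],[0,0,0]],
    [-1,[-0.4,0,1.58],[0,0,0]],
    [-1,[-0.55,0,1.58],[0,0,0]],
    [-1,[-0.62,0,1.58],[0,0,0]],
    [-1,[-0.67,0,1.58],[0,0,0]],
    [-1,[-0.7,0,1.58],[0,0,0]],
    [-1,[-0.7,0,1.58],[0,0,0]]
  ]
}}

```text
time_s: 17.1
position: [0.435, 0.1573, 0.1028]
eef_rot: [-0.001, -0.078, 0.997, -0.0]
wrist_force: [-3.3, -0.1, 1.6]
finger_gap: 0.0853
grasp_force: 1.2
```

>>> {"name": "jog_arm", "arguments": {
  "plan": [
    [-1,[-0.03,0,0],[0,0,0]],
    [-1,[-0.05,0,0],[0,0,0]],
    [-1,[-0.05,0,0],[0,0,0]]
  ]
}}

```text
time_s: 17.48
position: [0.4352, 0.1573, 0.1024]
eef_rot: [-0.003, -0.078, 0.997, -0.001]
wrist_force: [-13.6, -0.2, 11.1]
finger_gap: 0.085
grasp_force: 6.5
```

Seated. Now I'll retreat.

>>> {"name": "jog_arm", "arguments": {
  "plan": [
    [-1,[0.3,0,0],[0,0,0]],
    [-1,[0.7,0,0],[0,0,0]],
    [-1,[0.9,0,-0.8],[0,0,0]],
    [-1,[0.9,0,-1.8],[0,0,0]],
    [-1,[0.9,0,-2.3],[0,0,0]],
    [-1,[0.9,0,-2.3],[0,0,0]]
  ]
}}

```text
time_s: 18.23
position: [0.3864, 0.1501, 0.2431]
eef_rot: [0.003, -0.078, 0.997, 0.001]
wrist_force: [-0.1, -0.1, -0.5]
finger_gap: 0.086
grasp_force: 0.0
```

```bash
python3 -c "
from h import *
need(-.085,.222,.102,0)
c=snap('scene');cv2.imwrite('pics/sc7.png',cv2.resize(c['color'][110:330,70:430],None,fx=2.2,fy=2.2,interpolation=cv2.INTER_CUBIC))"
```

```text
t 18.225 shelf xy [-0.1069  0.2242] z 0.2431 F [-0.1 -0.1 -0.5]
shift [-0.35 -0.04  2.35] turn [0.01 0.04 0.  ]
```

View pics/sc7.png

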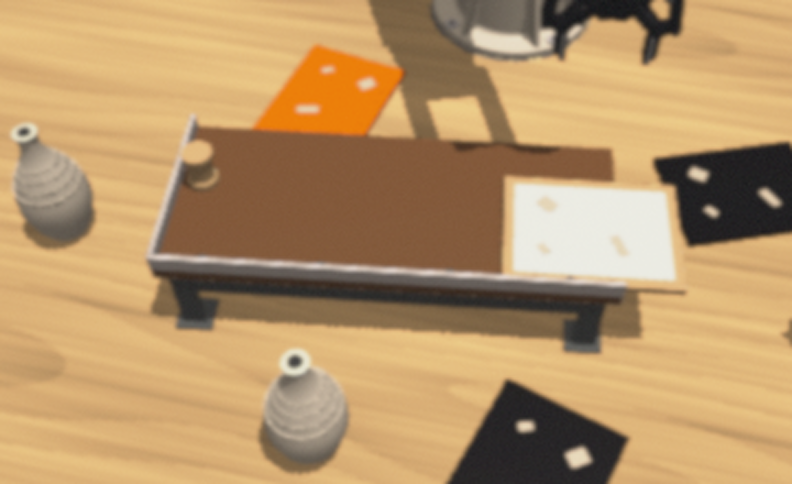

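The batt lies flat and square along the upstand, from (505,178) to (685,290), about a third past the end. The prop and vases are untouched and the gripper is clear.

```bash
python3 -c "
from h import *
print(order.job_done())"
```

```text
the job is handed in; nothing more can be done
None
```

The batt was only pushed and now lies flat and square against the rear upstand, with about 67 mm (a third of its length) past the open end; the prop, vases and tool pot were left alone, and the job was handed in after about 18 s of robot time.

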